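# Lock the mould carriage of a patty former behind its spring stop

## Task

On the patty former, press the yellow spring tread all the way down with a fingertip and, keeping it down, push the white mould carriage from behind past the two red stop pins until it is fully home against the blue end stop. Then let the tread go so that the pins spring up behind the carriage and lock it, and move clear. Do not lift or tip the carriage, and leave the spice jar, the steel cup and the spatula where they are.

Things in the scene. Friction and masses are not known exactly. Their poses are not given: they have to be found in the camera images.
- former: Patty former: fixed slideway 285 x 150 mm, place and heading vary. Origin at table height on its centre line, midway between the red pins; +x is the carriage's way to the end stop, +z up. Dark base, top at 8 mm. Two steel runners carry the carriage: top 30 mm above the table, inner faces y = +-42 mm. Dark side guides outside them: inner faces y = +-62.5 mm, top 42 mm. Open at the near end.
- plunger (a joint): How far the spring plunger is pressed down: 0 up, 0.015 m fully down. One rigid part (yellow tread and two red pins) that moves straight down; spring 2.3 N at first, 4.2 N fully down; it rises when let go. Pressing the tread anywhere lowers the pins; a fingertip can slide along it while pressing. Keep it more than 11 mm down while the carriage is over the pins.
- tread (a point): Point on top of the yellow tread, on the centre line near its ribbed near end (former x = -130 mm), moving with it. The tread, 40 mm wide, runs between the runners and on under the carriage from former x = -165 to 10 mm. Its top is 28 mm above the table when up, 13 mm when fully down; nothing else lies above it behind the carriage.
- pins (a point): Point midway between the two red stop pins (10 mm thick, at former x = 0, y = +-34 mm), level with their tops, moving with them: 40 mm above the table when up (10 mm above the carriage's underside, blocking it), 25 mm with the tread fully down (5 mm below the carriage's underside).
- end_stop (a point): Upper edge, 56 mm above the table, of the near face of the blue end stop across the far end of the slideway, on the centre line (former x = 89 mm). The carriage's front face rests against it when home.
- mould_center (a point): Centre (half-way up, 39 mm above the table) of the loose white mould carriage: 80 mm along former x, 120 wide, 18 thick, about 0.9 kg, round recess in its top. Underside at 30 mm, top 48 mm; 2.5 mm side play. Starts with its centre at former x -65 to -50 mm; rear face, to be pushed, 40 mm behind its centre. Home: centre at former x = 49 mm, rear face at 9 mm, 4 mm past the pins.
- mould: The same mould carriage; origin at the centre of its underside, axes along the former's when it lies straight.
- spice_jar_mid (a point): Centre of a loose spice jar with a green lid, 48 mm in diameter, 80 mm tall, standing on the table beside the former. To be left alone.
- cup_mid (a point): Centre of a loose steel cup, 64 mm in diameter at the rim, 55 mm tall, standing on the table beside the former. To be left alone.
- spatula_mid (a point): Point 8 mm above the table at the middle of a loose spatula, 200 mm long, lying on the table beside the former. To be left alone.
Not all that is in view belongs to the job. Of the things like the mould, leave any that is pink; of the rest the larger one is meant.

How it is judged:
By the outcome, as a careful person would: the job done as asked, in the order asked, and still so for the second after the job is handed in, with the robot touching nothing.
It also fails if it takes over 38 s, if anything falls off the work surface, if the arm or the gripper's body presses on something with over 40 N, if the wrist force passes 120 N, or if a joint passes its speed limit or range.

## Robot

A 6-joint arm with a two-finger parallel gripper is mounted at the origin on the work surface. World frame = base frame: x ahead of the robot, y to its left, z up, the work surface at z = 0. Lengths are in m, angles in degrees, forces in N, time in s.
With the tool pointing down it reaches from about 0.3 to 0.875 m from the base axis. Payload 4.2 kg.
Tool frame: the origin (TCP) lies on the centre line of the jaws, within the pads' length; the fingertips stand ahead of it and the grasp point (between the pads) is the TCP (manip.tcp_to_tips is the z of the fingertips in the tool frame, in m); z points along the fingers, y is the line along which they close (so a half turn about z gives the same grasp; the last joint's range is limited). The gripper opens to 85 mm and grips with 20 to 120 N. Pads are 22 mm wide; open, the fingers measure 114 mm over their backs; the gripper's body (76 mm by 85 mm) begins 54 mm behind the grasp point. The pads swing forward as they close: fully open they stand 13 mm farther back than shut.
Start: joints at [-67.036, 18.312, 89.639, -0, 72.044, -1.146], TCP at [0.235, -0.525, 0.25] pointing down, gripper open.
Joint ranges: [-177.97, 177.97], [-48.28, 115.42], [12.27, 149.76], [-77.06, 257.06], [2.81, 150.46], [-146.56, 146.56]. Speed limits (degrees/s): [147.25, 147.25, 180, 180, 180, 180].

## Interface

Orientations are given as a 3x3 rotation matrix whose columns are the frame's x, y, z axes.
In Python, from workcell import manip, optics gives the robot as it stands.
- The arm moves only by the tool play_rows, never from a script. Its argument "series" is a list that holds one entry, the list of rows, each a list of 7 numbers: the shift along the tool's x, y, z scaled (see below), then the turn, a rotation vector about the tool's x, y, z scaled (see below), then the closure, from 0 (fully open) to 1 (shut). In form: [[[dx, dy, dz, rx, ry, rz, gripper], ...]]. A call has 1 to 8 rows; each row shifts and turns the commanded pose from where the row before left it, along the tool's axes as they then stand; what a row does not reach is not made up. The controller multiplies each number of a shift by 0.06 m and each number of a turn by 0.15 rad. A row lasts 1/8 s, in which the tool goes at most 62.5 mm and 10.7 degrees, less where a joint would pass 70% of its speed; a pose out of reach is approached as far as the arm can. A call with a number of a shift or a turn outside -1 to 1 is refused whole. A call with a gripper value outside its range is refused whole. The fingers move at their own pace and stop on an object; "grip_force" is the grip in N (left out, the last holds). Time passes only in rows, so rows that do not move let the fingers close. It gives the time, the measured TCP pose, the force, the opening and the grip force at its end, in the units of the state.
- manip.sense(): the state, without advancing time (a new reading comes with each control period).
- optics.snapshot(name): name is "scene" or "top" or "wrist"; returns the picture (480x640x3 uint8, red, green, blue); there is no depth.
- optics.camera_params(name): a dict with "K" (3x3 intrinsics, pixels), "extrinsics" (4x4, takes a point from camera to world coordinates). Camera axes: x right, y up, looking along -z (the intrinsics and any distortion apply to the point x, -y, -z); pixel columns grow to the right and rows downward; lengths in m; the calibration is good to about 2 mm. A picture is of the moment at which its call begins: read the wrist's pose just before it. camera_params takes no time and is no camera call; for the wrist camera it gives the pose at the moment of the call.
- manip.close_job(): hands the job in; it is judged then, once.
The state is a dict: "t": time; "qpos": joint angles; "qvel": joint speeds; "joint_efforts": joint torques, N m; "ee_pos": TCP position; "tcp_rot": TCP orientation; "contact_force": force on the tool from outside, world axes, zero at the start; "ft_torque": the same for the moment, N m; "width": opening from 0.0 (shut) to 1.0 (fully open); "grip_force": force on a finger pad.
Only numpy, scipy, OpenCV 4.12 (cv2) and the standard library are available. Lean on these libraries where they do the work, as an engineer would, in place of code of your own. Each camera call takes 0.05 s, during which the arm holds its last target. There are 200 camera calls.

## Working session

There is one attempt and no reset: what is moved stays moved. The work goes in short steps, Python scripts to look and compute and a tool call to move; the robot and the scene stay as the last step left them, time stands still between calls to the robot, and variables do not carry over. Pictures are saved under pics/ and viewed, at most 10 in all, crops included, and the job is handed in when it is done.

Besides the shell and the picture viewer there is one more tool, called after "Request:" as name([rows], argument=value, ...), one row to a line, values as JSON. play_rows: Moves the arm, as the interface text tells. Its arguments: {"type":"object","properties":{"series":{"type":"array","items":{"type":"array","items":{"type":"array","items":{"type":"number"}}}},"grip_force":{"type":"number"}},"required":["series"]}

```bash
mkdir -p pics; ls; python3 - <<'E'
from workcell import manip, optics
import cv2, numpy as np
s=manip.sense(); print(s['t'],s['ee_pos'],s['tcp_rot'],s['width'],manip.tcp_to_tips)
for n in ('top','scene'):
    im=optics.snapshot(n); cv2.imwrite(f'pics/{n}0.png',im[:,:,::-1]); p=optics.camera_params(n); print(n,p)
E
```

```text
pics
0.0 [ 0.23471959 -0.52442801  0.24949434] [[ 9.12777945e-01  4.08455603e-01 -6.66035027e-04]
 [ 4.08456142e-01 -9.12776519e-01  1.61433811e-03]
 [ 5.14443130e-05 -1.74557832e-03 -9.99998475e-01]] 0.9970851762010637 0.019
top {'K': array([[579.9632477 ,   0.        , 327.14779817],
       [  0.        , 579.9632477 , 242.81924704],
       [  0.        ,   0.        ,   1.        ]]), 'extrinsics': array([[-0.05676996,  0.97144662, -0.23036632,  0.37223577],
       [-0.99837345, -0.05645194,  0.00797675, -0.0497971 ],
       [-0.00525564,  0.23044446,  0.97307129,  0.93271098],
       [ 0.        ,  0.        ,  0.        ,  1.        ]])}
scene {'K': array([[602.13035283,   0.        , 315.14567841],
       [  0.        , 602.13035283, 248.86178851],
       [  0.        ,   0.        ,   1.        ]]), 'extrinsics': array([[-0.68562707, -0.51507488,  0.51440587,  1.0194039 ],
       [ 0.72795119, -0.4866875 ,  0.48293099,  0.38541444],
       [ 0.00160929,  0.70557292,  0.70863549,  0.69904389],
       [ 0.        ,  0.        ,  0.        ,  1.        ]])}
```

View pics/top0.png

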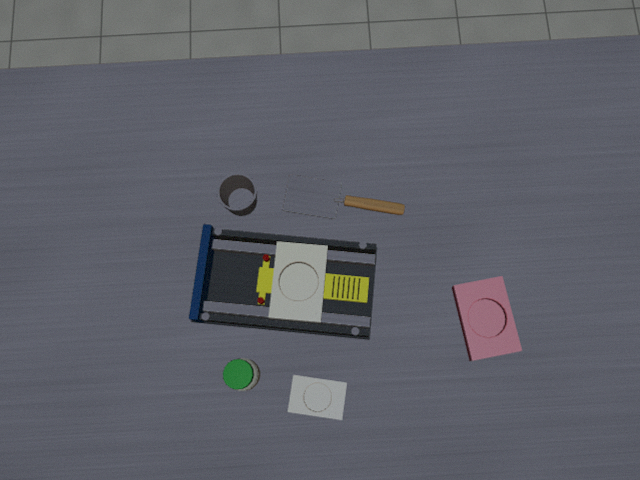

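View pics/scene0.png

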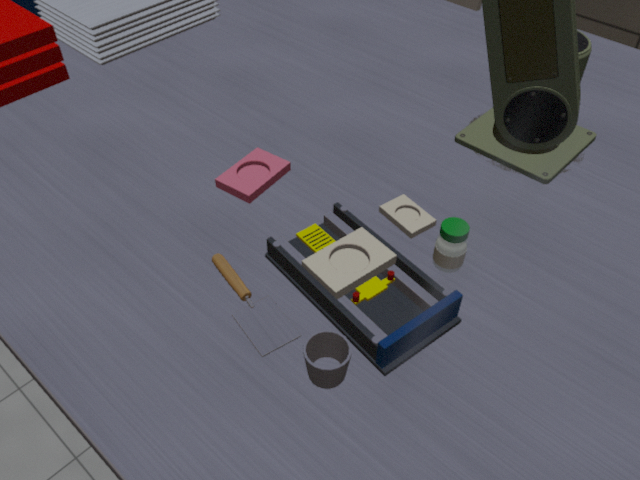

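The former lies with its open end to the right at top-view (370,289), the blue stop at (200,273), the red pins at (266,258) and (261,300), and the white carriage at (299,281). The pink block and the small white block lie outside it.

```bash
cat > h.py <<'E'
from workcell import manip, optics
import cv2, numpy as np
def ray(n,uv,z,p=None):
    p=p or optics.camera_params(n); K,E=p['K'],p['extrinsics']
    uv=np.atleast_2d(np.float64(uv)); d=np.c_[(uv[:,0]-K[0,2])/K[0,0],-(uv[:,1]-K[1,2])/K[1,1],-np.ones(len(uv))]@E[:3,:3].T
    o=E[:3,3]; return (o+d*((z-o[2])/d[:,2])[:,None])[:,:2]
def blobs(m,amin):
    c,_=cv2.findContours(m.astype(np.uint8),cv2.RETR_EXTERNAL,cv2.CHAIN_APPROX_NONE)
    return sorted([k for k in c if cv2.contourArea(k)>amin],key=cv2.contourArea,reverse=True)
def masks(im):
    r,g,b=[im[:,:,i].astype(int) for i in range(3)]
    return dict(red=(r>90)&(g<50)&(b<50),white=(r>150)&(g>140)&(b>110)&(abs(r-g)<30),blue=(b>60)&(r<40)&(b>g+30),yel=(r>120)&(g>110)&(b<70))
def cen(c): m=cv2.moments(c); return [m['m10']/m['m00'],m['m01']/m['m00']]
E
python3 - <<'E'
from h import *
for n in ('top','scene'):
    im=cv2.imread(f'pics/{n}0.png')[:,:,::-1]; M=masks(im); print(n)
    for k in M:
        for c in blobs(M[k],8)[:4]:
            z=dict(red=.037,white=.048,blue=.056,yel=.028)[k]
            w=ray(n,c[:,0],z).astype(np.float32); (cx,cy),(a,b),an=cv2.minAreaRect(w)
            print(k,cv2.contourArea(c),np.round(cen(c),1),'w',np.round(ray(n,cen(c),z)[0],4),'rect',np.round([cx,cy,a,b],4),round(an,1))
E
```

```text
top
red 16.0 [265.3 256.9] w [0.5671 0.0416] rect [0.567  0.0413 0.0072 0.0079] 61.7
red 15.5 [260.1 299.9] w [0.4994 0.0519] rect [0.4992 0.0513 0.0079 0.0062] 86.7
white 3660.5 [297.8 281.5] w [ 0.5231 -0.0083] rect [ 0.5242 -0.0089  0.0801  0.1176] 81.7
white 1850.5 [317. 397.] w [ 0.3492 -0.0288] rect [ 0.3493 -0.0287  0.0787  0.0521] 78.6
blue 604.0 [199.6 272. ] w [0.5451 0.1413] rect [0.5473 0.1407 0.0119 0.1469] 81.0
yel 1021.5 [345.9 287.4] w [ 0.5127 -0.0825] rect [ 0.5128 -0.0823  0.0689  0.0395] 81.1
yel 371.0 [264.4 279.5] w [0.5327 0.0451] rect [0.5328 0.0449 0.0219 0.059 ] 81.7
scene
red 1243.0 [17.4 21.4] w [ 0.4666 -1.1492] rect [ 0.4426 -1.1586  0.2631  0.1153] 63.5
red 297.5 [30.6 75.2] w [ 0.5759 -0.8802] rect [ 0.5748 -0.8803  0.1518  0.0232] 0.1
red 277.5 [27.4 54.3] w [ 0.5336 -0.9734] rect [ 0.5326 -0.9736  0.0264  0.1437] 90.0
red 18.5 [355.7 293.7] w [0.5652 0.0395] rect [0.565  0.039  0.0096 0.0072] 40.4
white 2853.0 [348.4 258.7] w [ 0.5277 -0.0077] rect [ 0.5252 -0.0089  0.079   0.1178] 81.7
white 941.5 [407.6 213.1] w [ 0.3842 -0.0055] rect [ 0.3836 -0.0064  0.0772  0.0507] 78.6
blue 283.0 [396.7 334.2] w [0.5944 0.1346] rect [0.5902 0.1354 0.0123 0.0652] 82.0
yel 535.0 [315.4 237.1] w [ 0.5127 -0.0898] rect [ 0.5122 -0.0903  0.0526  0.0404] 81.4
yel 406.5 [371.7 287.2] w [0.5331 0.0437] rect [0.5339 0.0428 0.0279 0.0602] 81.9
```

Request:
play_rows([
  [[0, 0, 0, 0, 0, -0.95, 1], [0, 0, 0, 0, 0, -0.95, 1], [0, 0, 0, 0, 0, -0.95, 1], [0, 0, 0, 0, 0, -0.95, 1], [0, 0, 0, 0, 0, -0.95, 1], [0, 0, 0, 0, 0, -0.95, 1], [0, 0, 0, 0, 0, -0.98, 1], [0, 0, 0, 0, 0, 0, 1]],
])

```text
t: 1.1
ee_pos: [0.2348, -0.5246, 0.2499]
tcp_rot: [[0.149, 0.989, -0.0], [0.989, -0.149, 0.001], [0.001, -0.0, -1.0]]
contact_force: [-0.2, -0.1, 0.0]
width: 0.002
grip_force: 0.0
```

```bash
cat >> h.py <<'E'
O=np.array([.5325,.046]); H=np.radians(81.5); X=np.array([np.cos(H),np.sin(H)]); Y=np.array([-X[1],X[0]])
def st(fx=None,tip=None,fy=0):
    s=manip.sense(); R=np.array(s['tcp_rot']); p=np.array(s['ee_pos']); d=p[:2]-O
    print('t',round(s['t'],2),'fx,fy mm',np.round([d@X*1e3,d@Y*1e3],1),'tipz',round((p[2]-manip.tcp_to_tips)*1e3,1),'yaw',round(np.degrees(np.arctan2(R[1,0],R[0,0])),2),'zaxis',np.round(R[:,2],3),'F',np.round(s['contact_force'],1),'w',round(s['width'],2))
    if fx is not None:
        t=np.r_[O+fx*X+fy*Y,tip+manip.tcp_to_tips]; print('shift units',np.round(R.T@(t-p)/.06,2))
E
python3 -c "
from h import *
st(-.130,.10)"
```

```text
t 1.1 fx,fy mm [-608.4  210.1] tipz 230.9 yaw 81.42 zaxis [-0.     0.001 -1.   ] F [-0.2 -0.1  0. ] w 0.0
shift units [7.98 3.49 2.19]
```

Request:
play_rows([
  [[0.5, 0.22, 0, 0, 0, 0, 1], [0.85, 0.38, 0.1, 0, 0, 0, 1], [0.85, 0.38, 0.1, 0, 0, 0, 1], [0.85, 0.38, 0.1, 0, 0, 0, 1], [0.85, 0.38, 0.1, 0, 0, 0, 1], [0.85, 0.38, 0.1, 0, 0, 0, 1], [0.85, 0.38, 0.1, 0, 0, 0, 1], [0.85, 0.38, 0.1, 0, 0, 0, 1]],
])

```text
t: 2.1
ee_pos: [0.4636, -0.1659, 0.2082]
tcp_rot: [[0.15, 0.989, 0.0], [0.989, -0.15, -0.0], [-0.0, 0.0, -1.0]]
contact_force: [0.8, -0.2, 0.6]
width: 0.001
grip_force: 0.0
```

```bash
python3 -c "
from h import *
st(-.130,.06)"
```

```text
t 2.1 fx,fy mm [-219.8   36.8] tipz 189.2 yaw 81.36 zaxis [ 0. -0. -1.] F [ 0.8 -0.2  0.6] w 0.0
shift units [1.5  0.61 2.15]
```

Request:
play_rows([
  [[0.75, 0.3, 0, 0, 0, 0, 1], [0.65, 0.28, 0.2, 0, 0, 0, 1], [0, 0, 0.8, 0, 0, 0, 1], [0, 0, 0.65, 0, 0, 0, 1], [0, 0, 0.3, 0, 0, 0, 1], [0, 0, 0, 0, 0, 0, 1]],
])

```text
t: 2.85
ee_pos: [0.5086, -0.0894, 0.0899]
tcp_rot: [[0.149, 0.989, -0.004], [0.989, -0.149, 0.001], [0.0, -0.004, -1.0]]
contact_force: [-0.7, -0.6, 0.4]
width: 0.001
grip_force: 0.0
```

```bash
python3 -c "
from h import *
st(-.130,.032)
for n in ('top','scene','wrist'):
    im=optics.snapshot(n); cv2.imwrite(f'pics/{n}1.png',im[:,:,::-1])
a=[cv2.imread(f'pics/{n}1.png') for n in ('top','scene','wrist')]
b=[cv2.resize(a[0][180:380,160:420],None,fx=1.5,fy=1.5),cv2.resize(a[1][150:350,230:490],None,fx=1.5,fy=1.5)]
cv2.imwrite('pics/c1.png',np.vstack([np.hstack(b),cv2.resize(np.hstack([a[2],a[2]*0]),(780,293))]))
"
```

```text
t 2.85 fx,fy mm [-137.4    3.6] tipz 70.9 yaw 81.41 zaxis [-0.004  0.001 -1.   ] F [-0.7 -0.6  0.4] w 0.0
shift units [0.12 0.06 0.65]
```

View pics/c1.png

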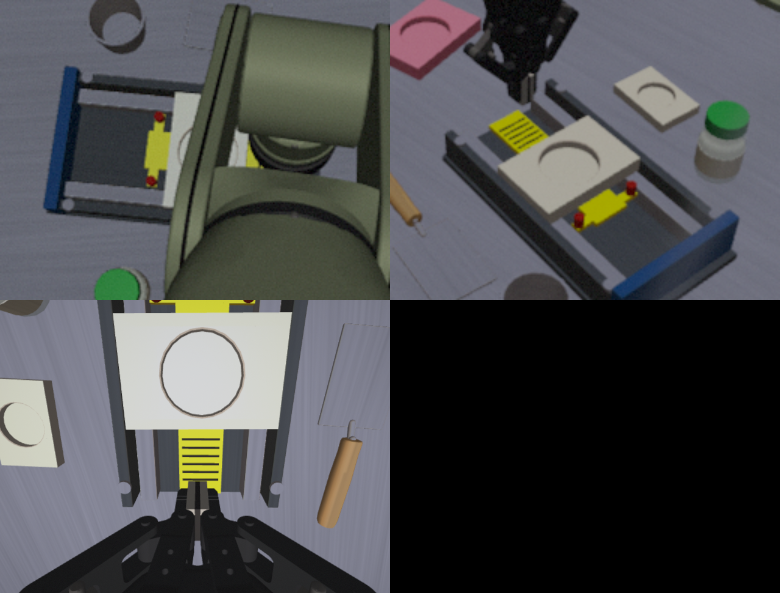

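The fingertip stands centred above the ribbed tread (wrist crop, tip (197,490), tread (200,460)), behind the carriage, with everything else undisturbed.

Request:
play_rows([
  [[0.12, 0.06, 0.3, 0, 0, 0, 1], [0, 0, 0.3, 0, 0, 0, 1], [0, 0, 0.1, 0, 0, 0, 1], [0, 0, 0, 0, 0, 0, 1]],
])

```text
t: 3.5
ee_pos: [0.5146, -0.0832, 0.0499]
tcp_rot: [[0.148, 0.989, 0.001], [0.989, -0.148, -0.0], [-0.0, 0.001, -1.0]]
contact_force: [0.3, -0.3, 0.7]
width: -0.001
grip_force: 0.0
```

```bash
python3 -c "
from h import *
st(-.130,.013)"
```

```text
t 3.5 fx,fy mm [-130.4   -1.4] tipz 30.9 yaw 81.49 zaxis [ 0.001 -0.    -1.   ] F [ 0.3 -0.3  0.7] w -0.0
shift units [ 0.01 -0.02  0.3 ]
```

Request:
play_rows([
  [[0, -0.02, 0.1, 0, 0, 0, 1], [0, 0, 0.1, 0, 0, 0, 1], [0, 0, 0.05, 0, 0, 0, 1], [0, 0, 0, 0, 0, 0, 1]],
])

```text
t: 4.0
ee_pos: [0.5139, -0.083, 0.0345]
tcp_rot: [[0.148, 0.989, 0.002], [0.989, -0.148, -0.0], [-0.0, 0.002, -1.0]]
contact_force: [2.9, -0.4, 3.0]
width: -0.0
grip_force: 1.9
```

```bash
python3 -c "
from h import *
st(-.130,.013)"
```

```text
t 4.0 fx,fy mm [-130.4   -0.7] tipz 15.5 yaw 81.52 zaxis [ 0.002 -0.    -1.   ] F [ 2.9 -0.4  3. ] w -0.0
shift units [ 0.01 -0.01  0.04]
```

Request:
play_rows([
  [[0, 0, 0.04, 0, 0, 0, 1], [0, 0, 0.02, 0, 0, 0, 1], [0, 0, 0, 0, 0, 0, 1]],
])

```text
t: 4.38
ee_pos: [0.5139, -0.083, 0.0317]
tcp_rot: [[0.147, 0.989, 0.002], [0.989, -0.147, -0.001], [-0.0, 0.002, -1.0]]
contact_force: [0.6, -1.4, 10.4]
width: 0.002
grip_force: 5.3
```

```bash
python3 -c "
from h import *
st(-.130,.013)"
```

```text
t 4.38 fx,fy mm [-130.4   -0.7] tipz 12.7 yaw 81.53 zaxis [ 0.002 -0.001 -1.   ] F [ 0.6 -1.4 10.4] w 0.0
shift units [ 0.01 -0.01 -0.  ]
```

Request:
play_rows([
  [[0.1, 0, 0, 0, 0, 0, 1], [0.15, 0, 0, 0, 0, 0, 1], [0.1, 0, 0, 0, 0, 0, 1], [0.1, 0, 0, 0, 0, 0, 1], [0.1, 0, 0, 0, 0, 0, 1], [0.1, 0, 0, 0, 0, 0, 1]],
])

```text
t: 5.12
ee_pos: [0.5185, -0.0469, 0.0318]
tcp_rot: [[0.145, 0.989, -0.0], [0.989, -0.145, -0.005], [-0.005, 0.0, -1.0]]
contact_force: [-1.8, -14.7, 13.3]
width: -0.0
grip_force: 9.0
```

```bash
python3 -c "
from h import *
st(-.002,.013)"
```

```text
t 5.12 fx,fy mm [-93.9   0.1] tipz 12.8 yaw 81.68 zaxis [-0.    -0.005 -1.   ] F [ -1.8 -14.7  13.3] w -0.0
shift units [ 1.53  0.01 -0.01]
```

Request:
play_rows([
  [[0.1, 0, 0, 0, 0, 0, 1], [0.1, 0, 0, 0, 0, 0, 1], [0.1, 0, 0, 0, 0, 0, 1], [0.1, 0, 0, 0, 0, 0, 1]],
])

```text
t: 5.62
ee_pos: [0.5219, -0.0234, 0.0318]
tcp_rot: [[0.145, 0.989, -0.001], [0.989, -0.145, -0.005], [-0.005, -0.0, -1.0]]
contact_force: [-2.2, -14.9, 13.7]
width: 0.001
grip_force: 9.7
```

```bash
python3 -c "
from h import *
st(-.002,.013)
im=optics.snapshot('scene'); cv2.imwrite('pics/s2.png',cv2.resize(im[150:350,230:490,::-1],None,fx=2,fy=2))"
```

```text
t 5.62 fx,fy mm [-70.2   0.3] tipz 12.8 yaw 81.69 zaxis [-0.001 -0.005 -1.   ] F [ -2.2 -14.9  13.7] w 0.0
shift units [ 1.14  0.01 -0.01]
```

View pics/s2.png

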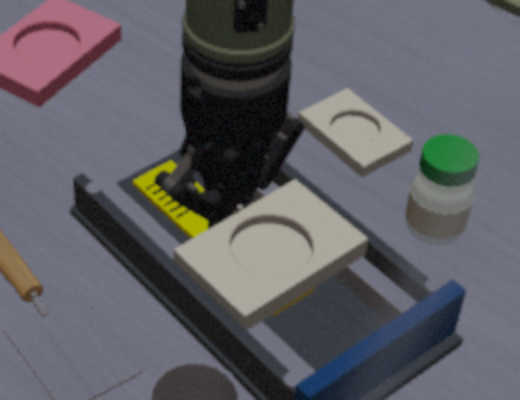

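The carriage (crop centre (272,250)) has passed over the lowered pins flat and straight, and the fingertip holds the tread down behind it. The push can go on.

Request:
play_rows([
  [[0.12, 0, 0, 0, 0, 0, 1], [0.12, 0, 0, 0, 0, 0, 1], [0.12, 0, 0, 0, 0, 0, 1], [0.12, 0, 0, 0, 0, 0, 1], [0.12, 0, 0, 0, 0, 0, 1], [0.12, 0, 0, 0, 0, 0, 1], [0.12, 0, 0, 0, 0, 0, 1], [0.1, 0, 0, 0, 0, 0, 1]],
])

```text
t: 6.68
ee_pos: [0.5298, 0.0321, 0.0319]
tcp_rot: [[0.144, 0.99, -0.002], [0.99, -0.144, -0.006], [-0.006, -0.001, -1.0]]
contact_force: [-2.0, -16.5, 15.5]
width: 0.0
grip_force: 10.7
```

```bash
python3 -c "
from h import *
st(-.002,.013)"
```

```text
t 6.67 fx,fy mm [-14.2   0.6] tipz 12.9 yaw 81.7 zaxis [-0.002 -0.006 -1.   ] F [ -2.  -16.5  15.5] w 0.0
shift units [ 0.2   0.01 -0.  ]
```

Request:
play_rows([
  [[0.05, 0, 0, 0, 0, 0, 1], [0.05, 0, 0, 0, 0, 0, 1], [0.05, 0, 0, 0, 0, 0, 1], [0, 0, 0, 0, 0, 0, 1]],
])

```text
t: 7.18
ee_pos: [0.5311, 0.0412, 0.0319]
tcp_rot: [[0.145, 0.989, -0.002], [0.989, -0.145, -0.005], [-0.005, -0.001, -1.0]]
contact_force: [-2.6, -13.4, 16.6]
width: -0.002
grip_force: 9.9
```

```bash
python3 -c "
from h import *
st(-.002,.013)"
```

```text
t 7.17 fx,fy mm [-4.9  0.7] tipz 12.9 yaw 81.68 zaxis [-0.002 -0.005 -1.   ] F [ -2.6 -13.4  16.6] w -0.0
shift units [ 0.05  0.01 -0.  ]
```

Request:
play_rows([
  [[0.03, 0, 0, 0, 0, 0, 1], [0.02, 0, 0, 0, 0, 0, 1], [0, 0, 0, 0, 0, 0, 1]],
])

```text
t: 7.55
ee_pos: [0.5314, 0.0439, 0.0319]
tcp_rot: [[0.145, 0.989, -0.002], [0.989, -0.145, -0.005], [-0.006, -0.001, -1.0]]
contact_force: [-2.0, -14.0, 16.2]
width: 0.002
grip_force: 11.2
```

```bash
python3 -c "
from h import *
st(-.002,.013)"
```

```text
t 7.55 fx,fy mm [-2.3  0.8] tipz 12.9 yaw 81.69 zaxis [-0.002 -0.005 -1.   ] F [ -2.  -14.   16.2] w 0.0
shift units [ 0.    0.01 -0.  ]
```

Request:
play_rows([
  [[0.03, 0, 0, 0, 0, 0, 1], [0.02, 0, 0, 0, 0, 0, 1], [0, 0, 0, 0, 0, 0, 1]],
])

```text
t: 7.92
ee_pos: [0.5312, 0.0442, 0.0319]
tcp_rot: [[0.142, 0.99, -0.004], [0.99, -0.142, -0.01], [-0.01, -0.002, -1.0]]
contact_force: [-3.4, -26.6, 17.4]
width: 0.0
grip_force: 18.6
```

```bash
python3 -c "
from h import *
st(-.002,.013)
a=optics.snapshot('wrist');b=optics.snapshot('scene')[150:350,230:490]
cv2.imwrite('pics/s3.png',np.hstack([cv2.resize(a,(400,300)),cv2.resize(b,(390,300))])[:,:,::-1])"
```

```text
t 7.92 fx,fy mm [-2.  1.] tipz 12.9 yaw 81.81 zaxis [-0.004 -0.01  -1.   ] F [ -3.4 -26.6  17.4] w 0.0
shift units [-0.    0.02 -0.  ]
```

View pics/s3.png

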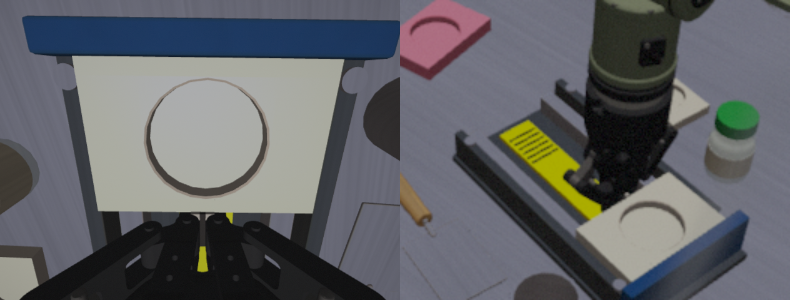

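The carriage is against the blue stop along its whole front edge (wrist crop, y≈58). The force rose to 27 N with no further travel, so it is home. Next I back off a few mm with the tread still down, then lift.

Request:
play_rows([
  [[-0.05, 0, 0, 0, 0, 0, 1], [-0.05, 0, 0, 0, 0, 0, 1], [0, 0, 0, 0, 0, 0, 1]],
])

```text
t: 8.4
ee_pos: [0.5313, 0.0438, 0.0319]
tcp_rot: [[0.148, 0.989, -0.001], [0.989, -0.148, -0.0], [-0.0, -0.001, -1.0]]
contact_force: [-1.5, -1.9, 15.0]
width: 0.004
grip_force: 7.5
```

```bash
python3 -c "
from h import *
st(-.002,.013)"
```

```text
t 8.4 fx,fy mm [-2.3  0.8] tipz 12.9 yaw 81.5 zaxis [-0.001 -0.    -1.   ] F [-1.5 -1.9 15. ] w 0.0
shift units [ 0.01  0.01 -0.  ]
```

Request:
play_rows([
  [[-0.06, 0, 0, 0, 0, 0, 1], [-0.04, 0, 0, 0, 0, 0, 1], [0, 0, 0, 0, 0, 0, 1]],
])

```text
t: 8.78
ee_pos: [0.5313, 0.0398, 0.0319]
tcp_rot: [[0.149, 0.989, 0.001], [0.989, -0.149, 0.003], [0.003, 0.001, -1.0]]
contact_force: [-0.1, 7.1, 12.0]
width: 0.001
grip_force: 6.5
```

```bash
python3 -c "
from h import *
st(-.002,.013)"
```

```text
t 8.78 fx,fy mm [-6.3  0.2] tipz 12.9 yaw 81.42 zaxis [ 0.001  0.003 -1.   ] F [-0.1  7.1 12. ] w 0.0
shift units [ 0.07  0.   -0.  ]
```

Clear of the rear face by 4 mm. Lifting now.

Request:
play_rows([
  [[0, 0, -0.08, 0, 0, 0, 1], [0, 0, -0.1, 0, 0, 0, 1], [0, 0, -0.15, 0, 0, 0, 1], [0, 0, -0.3, 0, 0, 0, 1], [0, 0, -0.6, 0, 0, 0, 1], [0, 0, -0.9, 0, 0, 0, 1], [-0.5, 0, -0.8, 0, 0, 0, 1], [-0.9, 0, -0.1, 0, 0, 0, 1]],
])

```text
t: 9.78
ee_pos: [0.5196, -0.0453, 0.2159]
tcp_rot: [[0.145, 0.989, 0.005], [0.99, -0.145, -0.001], [-0.0, 0.005, -1.0]]
contact_force: [0.8, -0.6, -1.2]
width: -0.0
grip_force: 0.0
```

Request:
play_rows([
  [[-0.9, 0, 0, 0, 0, 0, 1], [-0.9, 0, 0, 0, 0, 0, 1], [-0.9, 0, 0, 0, 0, 0, 1], [-0.5, 0, 0, 0, 0, 0, 1], [0, 0, 0, 0, 0, 0, 1], [0, 0, 0, 0, 0, 0, 1]],
])

```text
t: 10.52
ee_pos: [0.4897, -0.234, 0.212]
tcp_rot: [[0.148, 0.989, -0.002], [0.989, -0.148, 0.001], [0.001, -0.002, -1.0]]
contact_force: [0.3, 0.2, 0.6]
width: -0.003
grip_force: 0.0
```

```bash
python3 -c "
from h import *
st()
a=optics.snapshot('top');b=optics.snapshot('scene')
M=masks(a)
for k,z in (('red',.037),('white',.048)):
    for c in blobs(M[k],6)[:2]:
        w=ray('top',c[:,0],z).astype(np.float32); (x,y),_,an=cv2.minAreaRect(w); d=np.array([x,y])-O; print(k,np.round([d@X*1e3,d@Y*1e3],1),an)
cv2.imwrite('pics/s4.png',np.hstack([cv2.resize(a[180:400,160:420],(390,330)),cv2.resize(b[150:370,230:490],(390,330))])[:,:,::-1])"
```

```text
t 10.53 fx,fy mm [-283.3    0.9] tipz 193.0 yaw 81.51 zaxis [-0.002  0.001 -1.   ] F [0.3 0.2 0.6] w -0.0
red [  0.5 -34.8] 41.86241149902344
red [ 0.4 33.7] 86.70557403564453
white [49.2  0.4] 81.09616088867188
white [-101.2  169.8] 78.5347671508789
```

View pics/s4.png

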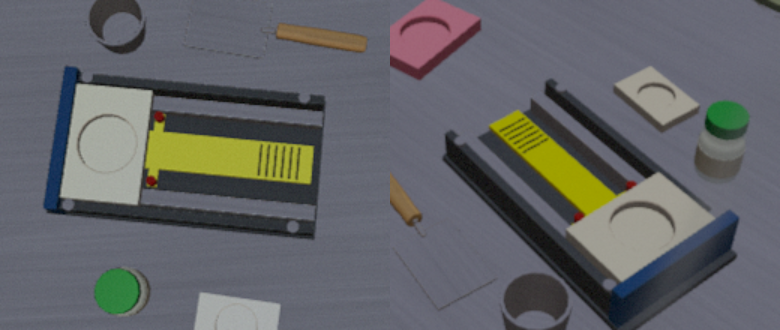

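The carriage is home (x = 49 mm) against the blue stop at (65,140). The red pins at (159,117) and (151,181) are up behind it, and the jar, cup and spatula have not moved.

```bash
python3 -c "
from workcell import manip
print(manip.close_job())"
```

```text
the job is handed in; nothing more can be done
None
```

The carriage is home against the blue end stop with both red pins up and locking it from behind, the arm is clear, and the job was handed in after about 10.5 s.

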